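Rock the vial sorter's gate over and feed the vials down the other chute

ROBOT

A 6-joint arm with a two-finger parallel gripper is mounted at the origin on the work surface. World frame = base frame: x ahead of the robot, y to its left, z up, the work surface at z = 0. Lengths are in mm, angles in rad, forces in N, time in s.
With the tool pointing down it reaches from about 300 to 825 mm from the base axis. Payload 5.4 kg.
Tool frame: the origin (TCP) lies on the centre line of the jaws, within the pads' length; the fingertips stand 22 mm ahead of it and the grasp point (between the pads) lies 3 mm ahead of it; z points along the fingers, y is the direction in which the jaws open and shut (so a half turn about z gives the same grasp; the last joint's range is limited). The gripper opens to 92 mm and grips with 3 to 60 N. Pads are 20 mm wide; open, the fingers measure 128 mm over their backs; the gripper's body (75 mm by 189 mm) begins 69 mm behind the grasp point.
Start: joints at [-1.398, 0.158, 1.597, -0, 1.386, -0.21], TCP at [214.749, -533.375, 236.601] pointing down, gripper open.
Joint ranges: [-2.91, 2.91], [-0.94, 2.29], [0.18, 2.7], [-1.29, 4.43], [0.17, 2.64], [-3, 3]. Speed limits (rad/s): [2.57, 2.57, 3.14, 3.14, 3.14, 3.14].

INTERFACE

Orientations are given as a rotation vector (axis times angle).
In Python, from cell import bot, eyes, order gives the robot as it stands. The module is installed in compiled form; this text tells all that it offers.
- The arm moves only by the tool carry_out, never from a script. Its argument "steps" is a list of rows, each a list of 4 numbers: the shift along the tool's x, y, z in m, then the turn about the tool's z in degrees. In form: [[x, y, z, twist], ...]. A call has 1 to 8 rows; each row shifts and turns the commanded pose from where the row before left it, along the tool's axes as they then stand; what a row does not reach is not made up. A row lasts 1/12 s, in which the tool goes at most 41.7 mm and 7.16 degrees, less where a joint would pass 70% of its speed; a pose out of reach is approached as far as the arm can. A call with a gripper value outside its range is refused whole. "jaw" is the opening, from -1 (shut) to 1 (fully open), set as the call begins (left out, the last holds). The fingers move at their own pace and stop on an object; "squeeze" is the grip in N (left out, the last holds). Time passes only in rows, so rows that do not move let the fingers close. It gives the time, the measured TCP pose, the force and the opening at its end, in the units of the state.
- bot.sense(): the state, without advancing time (a new reading comes with each control period).
- eyes.get_image(name): name is "scene" or "top" or "wrist"; returns (picture, depth): 400x640x3 uint8, red, green, blue; 400x640 float32, mm along the optical axis (not along the pixel's ray), 0 where there is no reading.
- eyes.camera_params(name): a dict with "fx", "fy", "cx", "cy" (pixels), "D" ([k1, k2, p1, p2, k3] as OpenCV has them; the pictures are not rectified), "camera_from_world" (4x4, takes a point from world to camera coordinates); the wrist camera has in their place "tool_from_camera" (4x4, takes a point from camera to tool coordinates, whose origin is the TCP and whose axes are the flange's). Camera axes: x right, y down, z forward; pixel columns grow to the right and rows downward; lengths in mm; the calibration is good to about 2 mm. A picture is of the moment at which its call begins: read the wrist's pose just before it. camera_params takes no time and is no camera call.
- order.sign_off(): hands the job in, once; it reports no verdict.
The state is a dict: "time": time; "joint_pos": joint angles; "joint_vel": joint speeds; "joint_efforts": joint torques, N m; "tcp_pos": TCP position; "ee_rot": TCP orientation; "contact_force": force on the tool from outside, world axes, zero at the start; "moment": the same for the moment, N m; "grip_width": finger opening in mm.
Only numpy, scipy, OpenCV 4.12 (cv2) and the standard library are available. Lean on these libraries where they do the work, as an engineer would, in place of code of your own. Each camera call takes 0.05 s, during which the arm holds its last target.

TASK

The seesaw gate of the lens-vial sorter leans towards the left-hand chute (left and right as seen from the robot). With the fingertips, press down the gate's raised right-hand pad until the gate has rocked fully over to the right, and only then push the black pusher along the ledge towards the vials, so that all three waiting vials roll over the edge and down into the right-hand chute. Pick nothing up, and leave the other things on the table where they are.

Things in the scene. Friction and masses are not known exactly. Their poses are not given: they have to be found in the camera images.
- sorter: White vial sorter fixed to the table, 540 mm long (its y), 100 mm wide. Origin: centre of its underside; z up, y along the lane to the robot's left, -x towards the robot. Seesaw gate at y = 0, pivot along x, 85 mm up. From each gate end a chute 64 mm wide runs down outwards (right-hand one at -y). Above the gate's left half is the ledge with the vials. Tallest fixed part: clear stop plate at y = -20 mm, 152 mm.
- ledge_edge (a point): Middle of the ledge's edge, 15 mm left (+y) of the pivot, 130 mm above the table. The ledge is 140 mm long, 63 mm wide inside, falls 0.04 rad towards +y; side cheeks up to 146 mm high, outer faces at most 44 mm either side. Vials pushed over the edge drop between it and the clear stop plate on to the gate's middle and roll to the side it leans to.
- right_chute (a point): Middle of the right-hand chute's floor at its lower end, at the end wall, 263 mm right (-y) of the sorter's middle, 16 mm above the table; the floor rises to 56 mm under the gate's end. Side walls 25 mm high above the floor, end wall top 63 mm above the table.
- gate (a joint): Angle of the seesaw gate, rad: -0.25 leans fully to the left-hand chute (right end raised), +0.25 fully to the right-hand chute (left end raised); hard stops at both. Stiff hinge: it stays where it is left, and needs about 1.5 N at a pad to move.
- right_pad (a point): Point on the top of the gate's right-hand press pad, 25 mm from its front edge, 85 mm in front (-x) and 62 mm right (-y) of the pivot's middle, level with the pivot when the gate is level: about 100 mm high when raised, 70 mm when the gate leans fully right. Each pad is a grey plate 36 mm wide (y), 5 mm thick, 73 mm long, sticking out of the gate towards the robot.
- left_pad (a point): The same point on the left-hand press pad (62 mm to the left of the pivot's middle).
- pusher (a joint): Travel of the black pusher along the ledge, m: 0 is at the rear (left), growing towards the gate (the sorter's -y); stop at 0.108. The last vial drops at about 0.10. Slides with about 1.5 N and stays where it is left.
- pusher_back (a point): Middle of the rear (sorter's +y) face of the pusher's upright handle, 45 mm above the ledge, 172 mm above the table. The handle is 32 mm wide (x), 12 mm thick (y), from 152 to 197 mm above the table, and stands on a block 56 mm wide. Push here towards the sorter's -y.
- vial0_center (a point): Centre of the first waiting vial (nearest the gate): white screw-cap lens vial with a grey cap, 22 mm in diameter, 60 mm long, 30 g, lying across the ledge (its axis along the sorter's x), smooth and free to roll.
- vial1_center (a point): Centre of the second waiting vial, the same.
- vial2_center (a point): Centre of the third waiting vial, nearest the pusher, the same.
- vial0: The first vial's body; origin on its underside as it lies at the start; it turns as it rolls.
- vial1: The second vial's body.
- vial2: The third vial's body.
- spare_vial: Bystander: a like vial standing upright on the table in front of the sorter, between the pads (22 mm diameter, 60 mm tall); origin under its centre.
- drops: Bystander: white dropper bottle, 32 mm diameter, 75 mm tall, standing behind the sorter; origin under its centre.
- spectacle_case: Bystander: black spectacle case, 60 x 155 x 36 mm, lying behind the sorter; origin under its centre.
- lens_case: Bystander: small white lens case with two grey lids, 30 x 60 x 16 mm, in front of the right-hand chute; origin under its centre.
- trial_lens: Bystander: round trial lens in a steel rim, 38 mm diameter with a 20 mm tab, 5 mm thick, lying in front of the left-hand chute.
- pen_torch: Bystander: pen torch, 14 mm thick, 120 mm long, lying at the left of the table.
- pot: Bystander: white cup, 70 mm diameter, 80 mm tall, at the right of the table.
Not all that is in view belongs to the job. Leave any blue look-alike of the vial0 alone.

How it is judged:
By the outcome, as a careful person would: the job done as asked, in the order asked, and still so for the second after the job is handed in, with the robot touching nothing.
It also fails if it takes over 48 s, if anything falls off the work surface, if the arm or the gripper's body presses on something with over 40 N, if the wrist force passes 120 N, or if a joint passes its speed limit or range.

## Working session

There is one attempt and no reset: what is moved stays moved. The work goes in short steps, Python scripts to look and compute and a tool call to move; the robot and the scene stay as the last step left them, time stands still between calls to the robot, and variables do not carry over. Pictures are saved under pics/ and viewed, and the job is handed in when it is done.

Besides the shell and the picture viewer there is one more tool, called after ">>>" as name(argument=value, ...), one argument or row to a line, values as JSON. carry_out: Moves the arm, as the interface text tells. Its arguments: {"type":"object","properties":{"steps":{"type":"array","items":{"type":"array","items":{"type":"number"}}},"jaw":{"type":"number"},"squeeze":{"type":"number"}},"required":["steps"]}

```bash
mkdir -p pics; python3 - <<'E'
from cell import bot, eyes, order
import cv2, numpy as np, pickle
print(bot.sense())
for n in ("scene","top"):
    im,d=eyes.get_image(n); p=eyes.camera_params(n); print(n,p)
    cv2.imwrite(f"pics/{n}0.png",im[:,:,::-1]); np.savez(f"{n}0.npz",im=im,d=d); pickle.dump(p,open(n+".pkl","wb"))
E
```

```text
{'time': 0.0, 'joint_pos': array([-1.39811469e+00,  1.59063262e-01,  1.59823464e+00, -4.54246537e-05,
        1.38621666e+00, -2.10108553e-01]), 'joint_vel': array([-0.00051505, -0.00152137, -0.00012129, -0.00038561, -0.00062716,
        0.0001934 ]), 'joint_efforts': array([-9.19063677e-04, -3.85579741e+01, -3.22105372e+01,  6.98173977e-02,
        3.78308538e-02, -1.69077939e-04]), 'tcp_pos': array([ 214.62623461, -532.79653088,  235.60971222]), 'ee_rot': array([-3.08233675e+00, -5.97268305e-01,  1.36163282e-05]), 'contact_force': array([-0.37034435, -0.79643667, -0.09781729]), 'moment': array([-0.02532247, -0.02012735, -0.0177608 ]), 'grip_width': 92.15145935847627}
scene {'fx': 365.1881129265202, 'fy': 365.1881129265202, 'cx': 322.83701224924243, 'cy': 190.45471786601024, 'D': array([0.01597986, 0.        , 0.        , 0.        , 0.        ]), 'camera_from_world': array([[-7.23193935e-01,  6.90634487e-01,  3.81292135e-03,
         4.12314064e+02],
       [ 5.23769119e-01,  5.52043663e-01, -6.48778625e-01,
        -1.84816784e+02],
       [-4.50173791e-01, -4.67195676e-01, -7.60967646e-01,
         1.35409828e+03],
       [ 0.00000000e+00,  0.00000000e+00,  0.00000000e+00,
         1.00000000e+00]])}
top {'fx': 502.4846949559897, 'fy': 502.4846949559897, 'cx': 314.2519028665171, 'cy': 204.41485482518135, 'D': array([-0.14449867,  0.        ,  0.        ,  0.        ,  0.        ]), 'camera_from_world': array([[ 1.60840621e-02, -9.99740417e-01,  1.61369378e-02,
        -4.56920188e+01],
       [-9.93258707e-01, -1.78285785e-02, -1.14539440e-01,
         5.41530881e+02],
       [ 1.14797406e-01, -1.41858946e-02, -9.93287630e-01,
         1.66234806e+03],
       [ 0.00000000e+00,  0.00000000e+00,  0.00000000e+00,
         1.00000000e+00]])}
```

View pics/scene0.png

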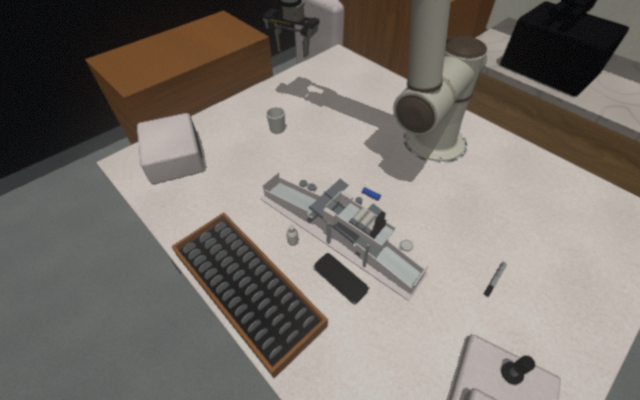

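View pics/top0.png

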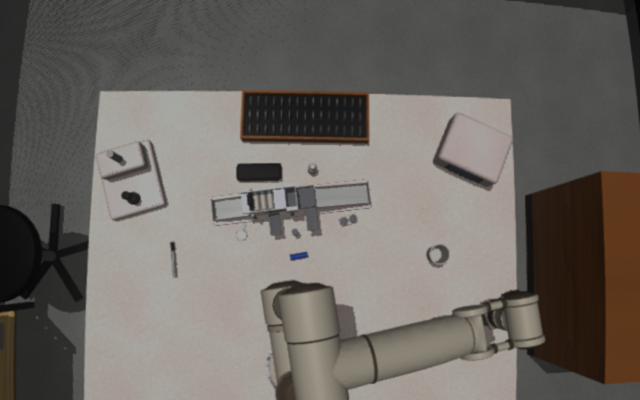

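The top view shows the sorter from (212,210) to (371,195), with the pads at about (277,228) and (313,224). The blue look-alike lies at (299,256), away from the sorter. Next I'll zoom in.

```bash
python3 - <<'E'
import cv2
a=cv2.imread("pics/top0.png")[155:265,205:380]
cv2.imwrite("pics/top0c.png",cv2.resize(a,None,fx=4.5,fy=4.5,interpolation=cv2.INTER_CUBIC))
a=cv2.imread("pics/scene0.png")[165:300,255:430]
cv2.imwrite("pics/scene0c.png",cv2.resize(a,None,fx=4.4,fy=4.4,interpolation=cv2.INTER_CUBIC))
E
```

```text
(no output)
```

View pics/top0c.png

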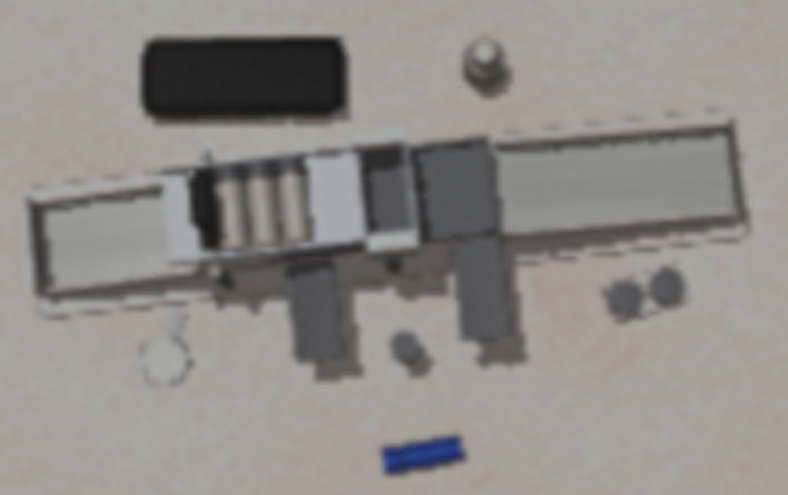

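View pics/scene0c.png

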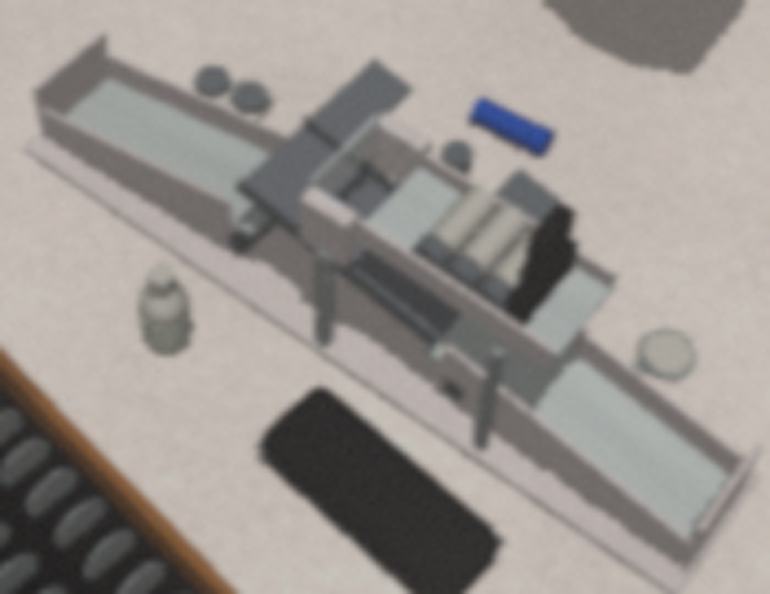

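```bash
cat > h.py <<'E'
import numpy as np, cv2, pickle
P={n:pickle.load(open(f"{n}.pkl","rb")) for n in("top","scene")}
def ray(n,px):
    p=P[n];K=np.array([[p['fx'],0,p['cx']],[0,p['fy'],p['cy']],[0,0,1]])
    u=cv2.undistortPoints(np.array([[px]],float),K,p['D'])[0,0]
    T=p['camera_from_world'];R=T[:3,:3];return -R.T@T[:3,3],R.T@np.array([u[0],u[1],1])
def onz(n,px,z):
    c,d=ray(n,px);return c+d*(z-c[2])/d[2]
def dep(n,px,D):
    c,d=ray(n,px);return c+d*D
def tri(a,b):
    c1,d1=ray("top",a);c2,d2=ray("scene",b)
    d1/=np.linalg.norm(d1);d2/=np.linalg.norm(d2)
    s=np.linalg.lstsq(np.c_[d1,-d2],c2-c1,rcond=None)[0]
    p,q=c1+s[0]*d1,c2+s[1]*d2;return (p+q)/2,np.linalg.norm(p-q)
def proj(n,X):
    p=P[n];K=np.array([[p['fx'],0,p['cx']],[0,p['fy'],p['cy']],[0,0,1]])
    T=p['camera_from_world'];return cv2.projectPoints(np.array(X,float).reshape(-1,3),cv2.Rodrigues(T[:3,:3])[0],T[:3,3],K,p['D'])[0][:,0]
E
python3 - <<'E'
from h import *
t=lambda x,y:(205+x/4.5-.4,155+y/4.5-.4)
s=lambda x,y:(255+x/4.4-.4,165+y/4.4-.4)
b=[onz("top",t(*q),2) for q in[(28,192),(735,112),(748,235),(45,315)]]
for q in b: print(q.round(1))
C=np.mean(b,0);print("C",C)
print("len",np.linalg.norm(b[0]-b[1]),np.linalg.norm(b[3]-b[2]),np.linalg.norm(b[0]-b[3]))
v=(b[0]+b[3]-b[1]-b[2]);yaw=np.arctan2(-v[0],v[1]);print("yaw",yaw)
# scene base corners: (25,148) back right,(675,590) back left
for q in[(25,148),(675,592)]: print("scene",onz("scene",s(*q),2).round(1))
R=np.array([[np.cos(yaw),-np.sin(yaw),0],[np.sin(yaw),np.cos(yaw),0],[0,0,1]])
d=np.load("top0.npz");D=d['d']
# chute ends
for nm,q in dict(rpad=(482,290),rpadFL=(463,337),rpadFR=(507,340),lpadFL=(296,358),lpadFR=(340,360),stop=(415,200),push=(205,210)).items():
    px=t(*q);X=dep("top",px,D[int(round(px[1])),int(round(px[0]))]);print(nm,X.round(1),(R.T@(X-C)).round(1))
L=lambda p:R@np.array(p)+[C[0],C[1],0]
pts=dict(rpad=(-85,-60,100),rpFL=(-110,-42,97),rpFR=(-110,-78,104),lpFL=(-110,80,66),ledgeA=(-31,15,130),ledgeB=(31,15,130),endR=(0,-268,63),endL=(0,268,63))
for n in("top","scene"):
  im=cv2.imread(f"pics/{n}0.png");x0,y0,w,h,f=((205,155,175,110,4.5) if n=="top" else (255,165,175,135,4.4))
  a=cv2.resize(im[y0:y0+h,x0:x0+w],None,fx=f,fy=f,interpolation=cv2.INTER_CUBIC)
  for k,p in pts.items():
    u=proj(n,L(p))[0];c=((u[0]+.5-x0)*f,(u[1]+.5-y0)*f);cv2.circle(a,(int(c[0]),int(c[1])),3,(0,0,255),-1)
  for p in [(-50,-270,2),(50,-270,2),(50,270,2),(-50,270,2)]:
    u=proj(n,L(p))[0];c=((u[0]+.5-x0)*f,(u[1]+.5-y0)*f);cv2.circle(a,(int(c[0]),int(c[1])),3,(0,255,0),-1)
  cv2.imwrite(f"pics/chk_{n}.png",a)
E
```

```text
[564.  319.9   2. ]
[ 635.8 -221.4    2. ]
[ 540.8 -231.7    2. ]
[470.  303.1   2. ]
C [552.65829841  42.49410482   2.        ]
len 545.9931913543076 539.4826300289158 95.5469404323146
yaw 0.13180094902080003
scene [ 635.9 -221.1    2. ]
scene [563.9 314.2   2. ]
rpad [486.7 -28.1 100.4] [-74.7 -61.3  98.4]
rpadFL [459.4 -15.2  -2.2] [-100.   -45.    -4.2]
rpadFR [457.8 -48.7  -4.3] [-106.   -78.    -6.3]
lpadFL [441.2 111.2  -1.7] [-101.5   82.8   -3.7]
lpadFR [440.1  77.7   0.8] [-106.9   49.6   -1.2]
stop [551.4  21.3  95.5] [ -4.1 -20.8  93.5]
push [528.6 160.4 202.5] [ -8.4 120.1 200.5]
```

View pics/chk_top.png

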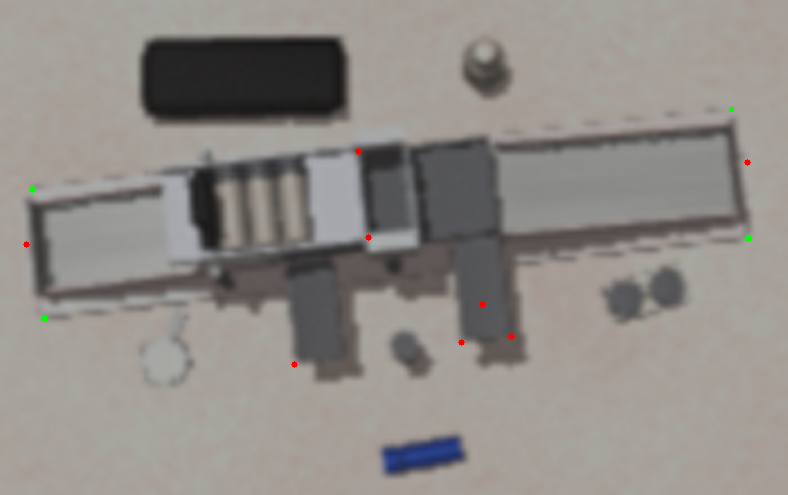

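View pics/chk_scene.png

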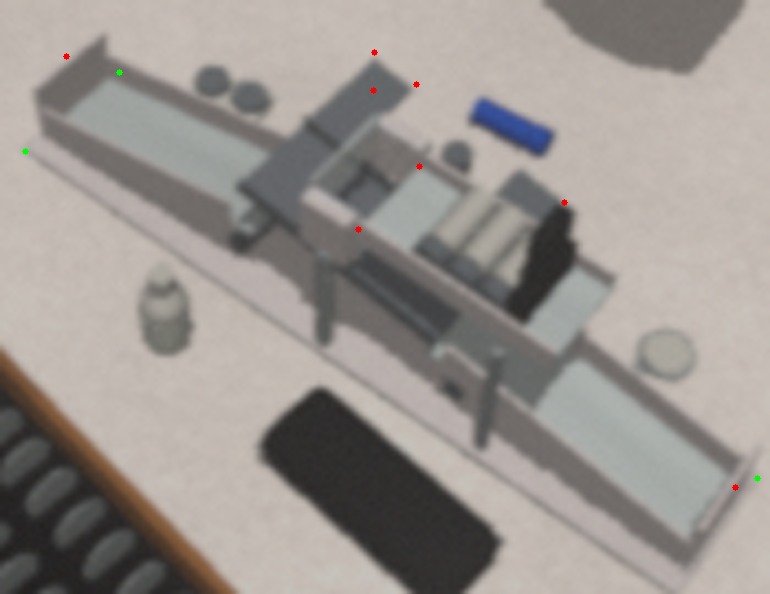

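```bash
cat >> h.py <<'E'
from scipy.spatial.transform import Rotation as Ro
C=np.array([552.66,42.49,0]);yaw=0.1318
RS=Ro.from_euler('z',yaw).as_matrix()
L=lambda p:RS@np.array(p,float)+C
def plan(s,target):
    R=Ro.from_rotvec(s['ee_rot']).as_matrix()
    ty=R[:,1]; a=np.arctan2(ty[1],ty[0])
    print("toolx",R[:,0].round(3),"tooly",R[:,1].round(3),"z",R[:,2].round(3))
    for k in(0,np.pi):
        w=yaw+np.pi/2+k; d=(w-a+np.pi)%(2*np.pi)-np.pi
        print("twist deg (tool z down => negative of world)",np.degrees(-d))
    dd=np.array(target)-s['tcp_pos'];print("delta world",dd.round(1),"delta tool",(R.T@dd).round(1))
E
python3 - <<'E'
from h import *
from cell import bot
plan(bot.sense(),L((-90,-66,200)));print(L((-90,-66,200)))
E
```

```text
toolx [0.928 0.374 0.   ] tooly [ 0.374 -0.928 -0.002] z [-0.     0.002 -1.   ]
twist deg (tool z down => negative of world) -165.61957472874397
twist deg (tool z down => negative of world) 14.38042527125607
delta world [257.5 498.1 -35.7] delta tool [ 424.9 -365.8   36.5]
[472.1142119  -34.76526531 200.        ]
```

>>> carry_out(
  steps=[
    [0,0,0,7.1],
    [0,0,0,7.1],
    [0.02,-0.0288,0,0.2],
    [0.02,-0.0288,0,0],
    [0.02,-0.0288,0,0],
    [0.02,-0.0288,0,0],
    [0.02,-0.0288,0,0],
    [0.02,-0.0288,0,0],
  ],
  jaw=-1,
  squeeze=20,
)

```text
time: 0.77
tcp_pos: [311.2, -344.5, 236.1]
ee_rot: [-3.134, -0.206, 0.0]
contact_force: [1.5, 0.3, 0.5]
grip_width: 40.3
```

>>> carry_out(
  steps=[
    [0.02,-0.0288,0,0],
    [0.02,-0.0288,0,0],
    [0.02,-0.0288,0,0],
    [0.02,-0.0288,0,0],
    [0.02,-0.0288,0,0],
    [0.02,-0.0288,0,0],
    [0.02,-0.0288,0,0],
    [0,0,0,0],
  ],
)

```text
time: 1.43
tcp_pos: [424.7, -123.2, 236.3]
ee_rot: [-3.132, -0.216, -0.001]
contact_force: [-0.2, -0.7, 0.3]
grip_width: 0.6
```

```bash
python3 - <<'E'
from h import *
from cell import bot,eyes
s=bot.sense();print(s['time'],s['tcp_pos'],s['grip_width'],s['contact_force']);plan(s,L((-90,-66,200)))
im,d=eyes.get_image("wrist");print(eyes.camera_params("wrist"))
cv2.imwrite("pics/w1.png",im[:,:,::-1]);np.savez("w1.npz",im=im,d=d,**{k:s[k] for k in("tcp_pos","ee_rot")})
E
```

```text
1.4333 [ 424.67165784 -123.19034     236.26419788] 0.621798123184399 [-0.20503349 -0.70094977  0.29251375]
toolx [0.991 0.137 0.001] tooly [ 0.137 -0.991 -0.003] z [ 0.     0.003 -1.   ]
twist deg (tool z down => negative of world) -179.6637828127512
twist deg (tool z down => negative of world) 0.3362171872488288
delta world [ 47.4  88.4 -36.3] delta tool [ 59.1 -81.   36.5]
{'fx': 319.6723135486915, 'fy': 319.6723135486915, 'cx': 324.5738721519928, 'cy': 202.939776402176, 'D': array([-0.00327173,  0.        ,  0.        ,  0.        ,  0.        ]), 'tool_from_camera': array([[-5.88613652e-04, -9.60709847e-01, -2.77554039e-01,
         7.97977976e+01],
       [ 9.99999783e-01, -4.83744360e-04, -4.46311481e-04,
        -5.77958395e-02],
       [ 2.94510633e-04, -2.77554241e-01,  9.60709923e-01,
        -1.49428957e+02],
       [ 0.00000000e+00,  0.00000000e+00,  0.00000000e+00,
         1.00000000e+00]])}
```

View pics/w1.png

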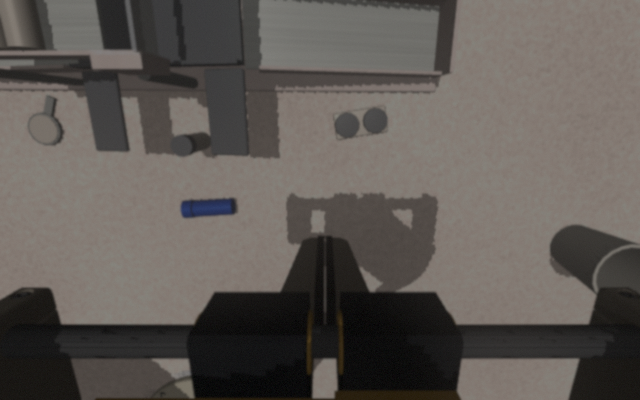

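The wrist view shows the right pad with its front edge at (214–248, 155), the left pad's front edge at (97–129, 150), and the blue look-alike at (208,208).

```bash
cat >> h.py <<'E'
WP=dict(fx=319.6723135486915,fy=319.6723135486915,cx=324.5738721519928,cy=202.939776402176,T=np.array([[-5.88613652e-04,-9.60709847e-01,-2.77554039e-01,7.97977976e+01],[9.99999783e-01,-4.83744360e-04,-4.46311481e-04,-5.77958395e-02],[2.94510633e-04,-2.77554241e-01,9.60709923e-01,-1.49428957e+02],[0,0,0,1]]))
def wz(tcp,rv,px,z=None,D=None):
    R=Ro.from_rotvec(rv).as_matrix();T=WP['T']
    c=R@T[:3,3]+tcp;d=R@T[:3,:3]@np.array([(px[0]-WP['cx'])/WP['fx'],(px[1]-WP['cy'])/WP['fy'],1])
    return c+d*(D if D is not None else (z-c[2])/d[2])
loc=lambda X:RS.T@(X-C)
E
python3 - <<'E'
from h import *
w=np.load("w1.npz");t,r,D=w['tcp_pos'],w['ee_rot'],w['d']
for nm,px,z in[("rFL",(214,155),96),("rFR",(248,155),104),("lFL",(97,150),67),("lFR",(129,150),74),("endRfront",(447,73),63),("baseR",(432,93),2),("rpadmid",(229,110),0),("lpadmid",(110,120),0),("spare",(186,144),60)]:
    X=wz(t,r,px,z);d=D[px[1],px[0]];Y=wz(t,r,px,D=d)
    print(nm,X.round(1),loc(X).round(1),"depth",Y.round(1),loc(Y).round(1))
im=cv2.imread("pics/w1.png")[0:220,0:330];cv2.imwrite("pics/w1c.png",cv2.resize(im,None,fx=2.4,fy=2.4,interpolation=cv2.INTER_CUBIC))
E
```

```text
rFL [451.8 -17.9  96. ] [-107.9  -46.6   96. ] depth [434.8  13.2   0.8] [-120.7  -13.5    0.8]
rFR [457.4 -50.1 104. ] [-106.6  -79.3  104. ] depth [440.4 -27.3   1. ] [-120.4  -54.5    1. ]
lFL [435.7 106.9  67. ] [-107.5   79.3   67. ] depth [436.4 104.5  70.5] [-107.1   76.8   70.5]
lFR [441.4  71.3  74. ] [-106.5   43.2   74. ] depth [427.1 113.7   2.1] [-115.1   87.1    2.1]
endRfront [ 553.1 -221.    63. ] [ -34.2 -261.2   63. ] depth [ 553.9 -222.7   57.8] [ -33.6 -263.    57.8]
baseR [ 539.5 -229.7    2. ] [ -48.8 -268.1    2. ] depth [ 539.5 -229.9    1.3] [ -48.8 -268.3    1.3]
rpadmid [489.3  -1.6   0. ] [-68.6 -35.4   0. ] depth [493.  -30.   98.8] [-68.7 -64.   98.8]
lpadmid [459.  135.9   0. ] [-80.6 104.9   0. ] depth [467.9  86.4  76.9] [-78.3  54.7  76.9]
spare [452.6  22.3  60. ] [-101.8   -6.8   60. ] depth [452.9  21.5  62. ] [-101.6   -7.7   62. ]
```

View pics/w1c.png

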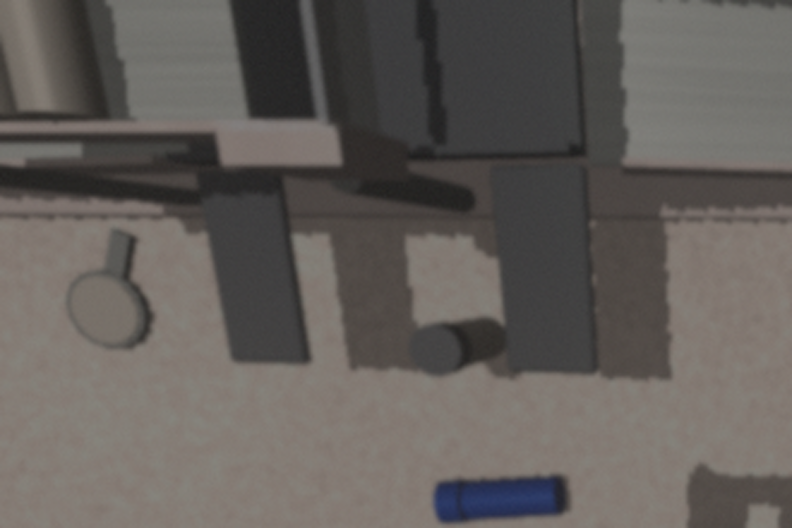

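>>> carry_out(
  steps=[
    [0.02,-0.027,0,0.3],
    [0.02,-0.027,0,0],
    [0.021,-0.027,0,0],
    [0,0,0.03,0],
    [0,0,0.03,0],
    [0,0,0.03,0],
    [0,0,0.01,0],
    [0,0,0,0],
  ],
)

```text
time: 2.15
tcp_pos: [471.0, -40.1, 133.7]
ee_rot: [-3.133, -0.196, 0.01]
contact_force: [-0.7, -0.2, 0.8]
grip_width: 0.3
```

>>> carry_out(
  steps=[
    [0.002,-0.004,0,0],
    [0,0,0.006,0],
    [0,0,0.006,0],
    [0,0,0.006,0],
    [0,0,0.006,0],
    [0,0,0.005,0],
    [0,0,0,0],
    [0,0,0,0],
  ],
)

```text
time: 2.82
tcp_pos: [474.5, -35.5, 107.1]
ee_rot: [-3.135, -0.198, 0.002]
contact_force: [0.2, 0.3, 0.3]
grip_width: 0.4
```

>>> carry_out(
  steps=[
    [0,0,0.004,0],
    [0,0,0.004,0],
    [0,0,0.003,0],
    [0,0,0.002,0],
    [0,0,0,0],
  ],
)

```text
time: 3.23
tcp_pos: [474.7, -35.7, 94.1]
ee_rot: [-3.135, -0.198, 0.001]
contact_force: [-0.2, 0.7, 0.3]
grip_width: 0.5
```

>>> carry_out(
  steps=[
    [0,0,0.001,0],
    [0,0,0.001,0],
    [0,0,0,0],
  ],
)

```text
time: 3.48
tcp_pos: [474.9, -35.7, 92.5]
ee_rot: [-3.135, -0.198, 0.0]
contact_force: [-0.6, 1.4, 0.9]
grip_width: 0.5
```

```bash
python3 - <<'E'
from h import *
from cell import bot,eyes
s=bot.sense();print(s['time'],s['tcp_pos'],s['contact_force'],loc(s['tcp_pos']))
im,d=eyes.get_image("wrist")
cv2.imwrite("pics/w2.png",im[:,:,::-1])
im,d=eyes.get_image("scene");a=im[165:300,255:430,::-1];cv2.imwrite("pics/s2.png",cv2.resize(a,None,fx=4.4,fy=4.4,interpolation=cv2.INTER_CUBIC))
E
```

```text
3.4833 [474.90090968 -35.70683425  92.49351944] [-0.55172688  1.38802568  0.89188231] [-87.3612112  -67.29962697  92.49351944]
```

View pics/w2.png

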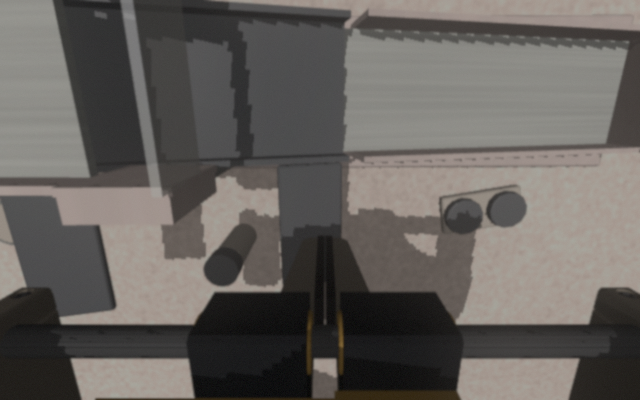

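View pics/s2.png

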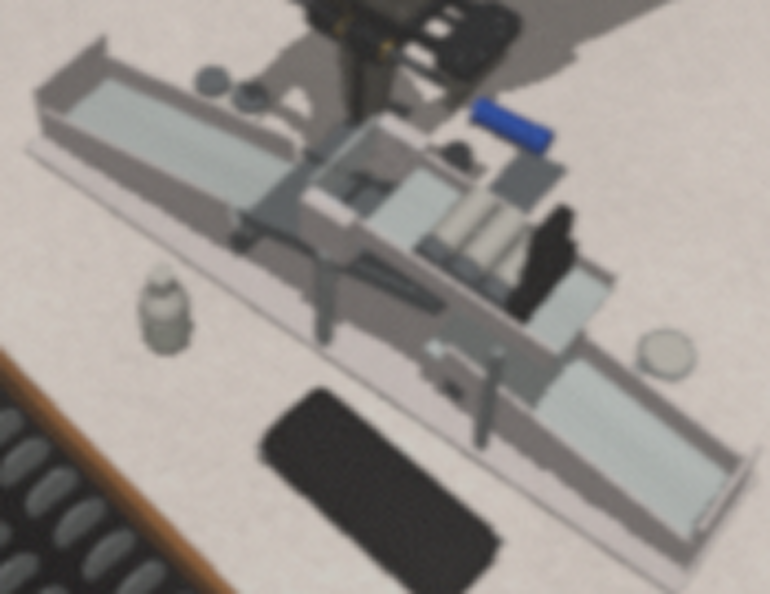

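The gate has rocked right: the left pad is now up at (60,255) in the wrist view. I'll keep pressing until I feel the stop.

>>> carry_out(
  steps=[
    [0,0,0.001,0],
    [0,0,0.001,0],
    [0,0,0,0],
  ],
)

```text
time: 3.83
tcp_pos: [475.2, -35.8, 91.7]
ee_rot: [3.135, 0.198, -0.0]
contact_force: [-4.2, 1.0, 8.6]
grip_width: -0.1
```

>>> carry_out(
  steps=[
    [0,0,0.001,0],
    [0,0,0,0],
    [0,0,0,0],
  ],
)

```text
time: 4.08
tcp_pos: [475.3, -35.8, 91.4]
ee_rot: [3.135, 0.199, -0.0]
contact_force: [-6.3, 0.9, 15.1]
grip_width: 0.6
```

The force is climbing while the tip stays put, so the gate is at its hard stop. I'll lift and check.

>>> carry_out(
  steps=[
    [0,0,-0.01,0],
    [0,0,-0.02,0],
    [0,0,-0.035,0],
    [0,0,-0.035,0],
    [0,0,-0.035,0],
    [0,0,-0.035,0],
    [0,0,-0.03,0],
    [0,0,0,0],
  ],
)

```text
time: 4.75
tcp_pos: [478.0, -36.7, 297.1]
ee_rot: [3.13, 0.198, 0.019]
contact_force: [1.3, -0.6, -0.5]
grip_width: 0.7
```

```bash
python3 - <<'E'
from h import *
from cell import bot,eyes
s=bot.sense();print(s['time'],s['tcp_pos'],s['contact_force'],loc(s['tcp_pos']))
im,d=eyes.get_image("wrist");np.savez("w3.npz",im=im,d=d,**{k:s[k] for k in("tcp_pos","ee_rot")})
cv2.imwrite("pics/w3.png",im[:,:,::-1])
E
```

```text
4.75 [477.95094906 -36.74032191 297.06578206] [ 1.29017639 -0.64808783 -0.49047258] [-84.47344463 -68.72498349 297.06578206]
```

View pics/w3.png

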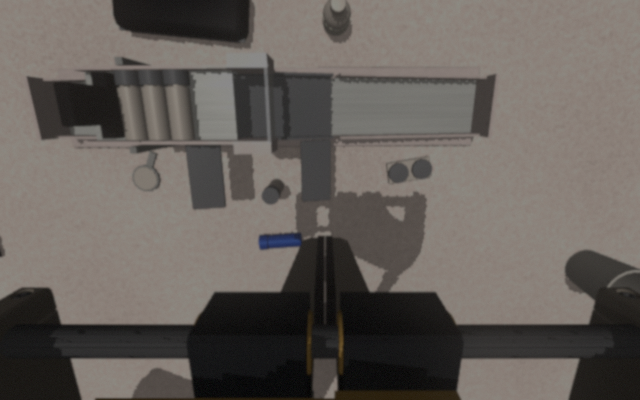

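```bash
python3 - <<'E'
from h import *
w=np.load("w3.npz");t,r,D=w['tcp_pos'],w['ee_rot'],w['d']
for px in[(206,180),(198,200),(318,170),(312,195)]:
    print(px,loc(wz(t,r,px,D=D[px[1],px[0]])).round(1))
# all points in top depth and wrist depth with local z>155
d=np.load("top0.npz");A=[]
for v in range(185,225):
    for u in range(205,300):
        if d['d'][v,u]>0:
            q=loc(dep("top",(u,v),float(d['d'][v,u])))
            if q[2]>158 and abs(q[0])<60: A.append(q)
A=np.array(A);print("top",len(A),A.min(0),A.max(0),np.median(A,0));print(np.sort(A[A[:,2]>185][:,1]).round(1))
B=[]
for v in range(60,150):
    for u in range(20,190):
        if D[v,u]>0:
            q=loc(wz(t,r,(u,v),D=float(D[v,u])))
            if q[2]>158 and abs(q[0])<60: B.append(q)
B=np.array(B);print("wr",len(B),B.min(0),B.max(0));T=B[B[:,2]>192];print(len(T),np.percentile(T,[2,50,98],axis=0).round(1))
im=cv2.imread("pics/w3.png")[50:160,20:220];cv2.imwrite("pics/w3c.png",cv2.resize(im,None,fx=4,fy=4,interpolation=cv2.INTER_CUBIC))
E
```

```text
(206, 180) [-75.   60.8 100.8]
(198, 200) [-97.   71.  103.6]
(318, 170) [-70.2 -62.   68.8]
(312, 195) [-100.1  -54.5   72. ]
top 60 [-24.6626556  -20.63175071 159.75062626] [ 15.43381511 130.76398357 205.77905665] [ -3.11909967 122.96640873 195.23810893]
[118.2 118.4 118.7 118.8 119.  119.  119.4 119.7 120.  120.  120.4 120.7
 121.2 121.5 121.6 121.7 121.7 122.8 123.1 123.3 123.6 124.1 124.3 124.4
 124.6 124.9 125.  125.3 125.8 125.8 126.2 126.4 126.6 126.8 126.9 127.6
 127.8 127.9 128.4 128.5 128.7 128.9 129.8 130.  130.  130.8]
wr 2083 [-14.0851506  116.05264707 158.00795142] [ 18.00511337 130.03555435 200.70588654]
935 [[-13.  116.8 192.6]
 [  2.3 120.5 198. ]
 [ 17.  128.4 199.9]]
```

View pics/w3c.png

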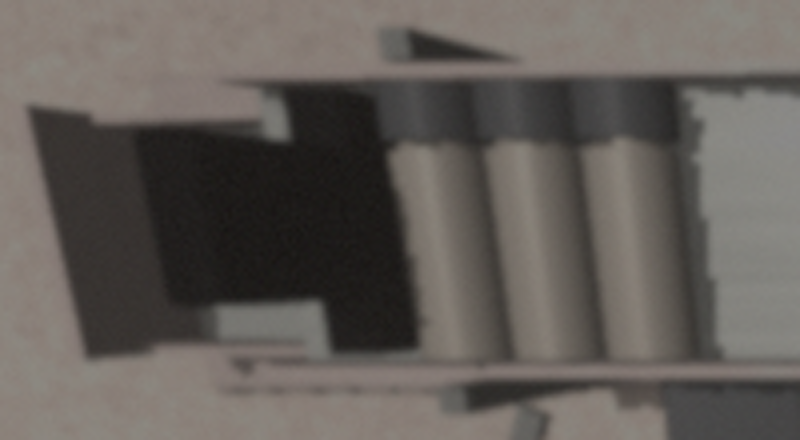

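The gate is fully over to the right: the left pad measures about 101 mm and the right pad about 69 mm. The handle is at local x +2, with its rear face at y≈129. I'll move behind it.

>>> carry_out(
  steps=[
    [0.0124,-0.0341,0,0],
    [0.0124,-0.0341,0,0],
    [0.0124,-0.0341,0,0],
    [0.0124,-0.0341,0,0],
    [0.0124,-0.0341,0,0],
    [0.0124,-0.0341,0,0],
    [0.0121,-0.0341,0,0.3],
    [0,0,0,0],
  ],
)

```text
time: 5.47
tcp_pos: [529.9, 217.0, 287.0]
ee_rot: [-3.133, -0.198, 0.005]
contact_force: [1.1, -0.4, 0.3]
grip_width: 0.7
```

```bash
python3 - <<'E'
from h import *
from cell import bot,eyes
s=bot.sense();print(s['time'],s['tcp_pos'],s['ee_rot'],s['contact_force'],loc(s['tcp_pos']))
E
```

```text
5.4667 [529.88637439 217.04666798 287.02547773] [-3.13330863 -0.19770879  0.00503661] [ 1.08851296 -0.35449333  0.26876536] [  0.36390917 176.03560983 287.02547773]
```

Behind the handle at local (0, 176). Now descend 100 mm.

>>> carry_out(
  steps=[
    [0,0,0.025,0],
    [0,0,0.025,0],
    [0,0,0.025,0],
    [0,0,0.025,0],
    [0,0,0,0],
    [0,0,0,0],
  ],
)

```text
time: 5.97
tcp_pos: [529.0, 211.3, 187.3]
ee_rot: [3.135, 0.189, -0.008]
contact_force: [0.6, -0.3, 0.2]
grip_width: 0.2
```

```bash
python3 - <<'E'
from h import *
from cell import bot,eyes
s=bot.sense();print(s['time'],s['tcp_pos'],s['ee_rot'],s['contact_force'],loc(s['tcp_pos']))
im,d=eyes.get_image("wrist");cv2.imwrite("pics/w4.png",im[:,:,::-1])
im,d=eyes.get_image("scene");a=im[165:300,255:430,::-1];cv2.imwrite("pics/s4.png",cv2.resize(a,None,fx=4.4,fy=4.4,interpolation=cv2.INTER_CUBIC))
E
```

```text
5.9667 [529.02260995 211.29467284 187.29880381] [ 3.13509828  0.1894377  -0.00834247] [ 0.57177861 -0.31370833  0.19811295] [ -1.24828376 170.44701689 187.29880381]
```

View pics/w4.png

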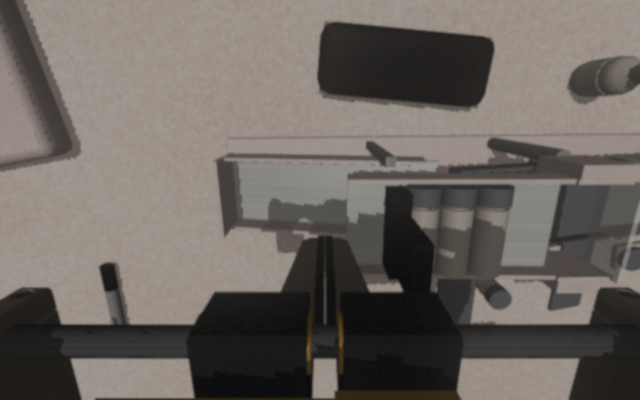

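View pics/s4.png

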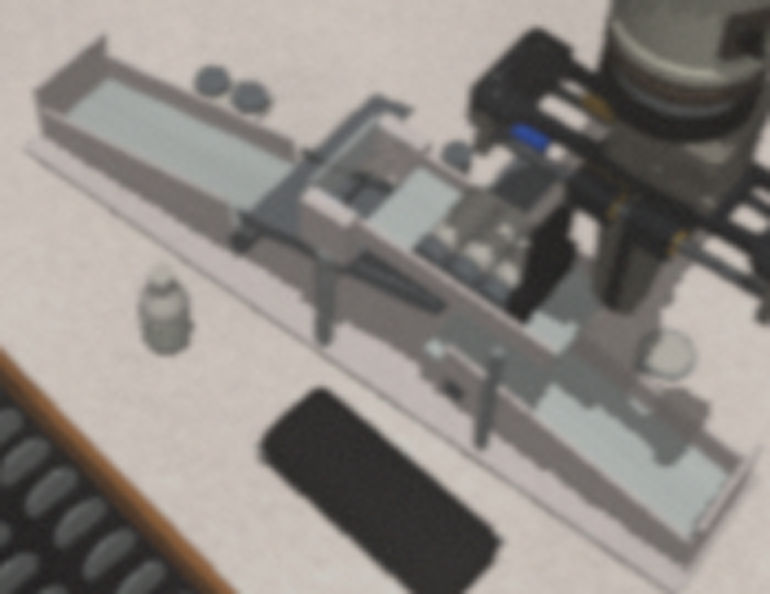

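>>> carry_out(
  steps=[
    [0,0.006,0,0],
    [0,0.006,0,0],
    [0,0.006,0,0],
    [0,0.006,0,0],
    [0,0.005,0,0],
    [0,0.005,0,0],
    [0,0.005,0,0],
    [0,0.005,0,0],
  ],
)

```text
time: 6.73
tcp_pos: [536.4, 168.0, 190.0]
ee_rot: [-3.135, -0.19, -0.001]
contact_force: [-0.2, 1.1, 2.0]
grip_width: 0.5
```

>>> carry_out(
  steps=[
    [0,0.005,0,0],
    [0,0.005,0,0],
    [0,0.005,0,0],
    [0,0.005,0,0],
    [0,0.005,0,0],
    [0,0.005,0,0],
    [0,0,0,0],
  ],
)

```text
time: 7.32
tcp_pos: [539.6, 137.4, 189.4]
ee_rot: [3.135, 0.189, -0.001]
contact_force: [0.2, 0.3, 0.5]
grip_width: 0.5
```

```bash
python3 - <<'E'
from h import *
from cell import bot,eyes
s=bot.sense();print(s['time'],s['ee_rot'],s['contact_force'],loc(s['tcp_pos']))
im,d=eyes.get_image("wrist");cv2.imwrite("pics/w5.png",im[:,:,::-1])
im,d=eyes.get_image("scene");a=im[165:300,255:430,::-1];cv2.imwrite("pics/s5.png",cv2.resize(a,None,fx=4.4,fy=4.4,interpolation=cv2.INTER_CUBIC))
E
```

```text
7.3167 [ 3.13519023e+00  1.88552293e-01 -9.09460790e-04] [0.17658339 0.27629544 0.50798042] [ -0.43979024  95.78085025 189.43286387]
```

View pics/w5.png

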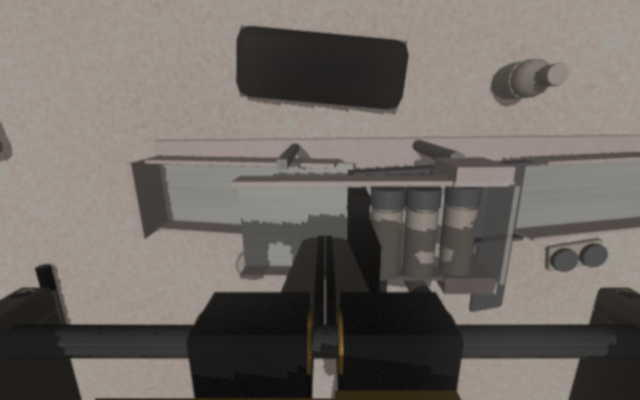

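View pics/s5.png

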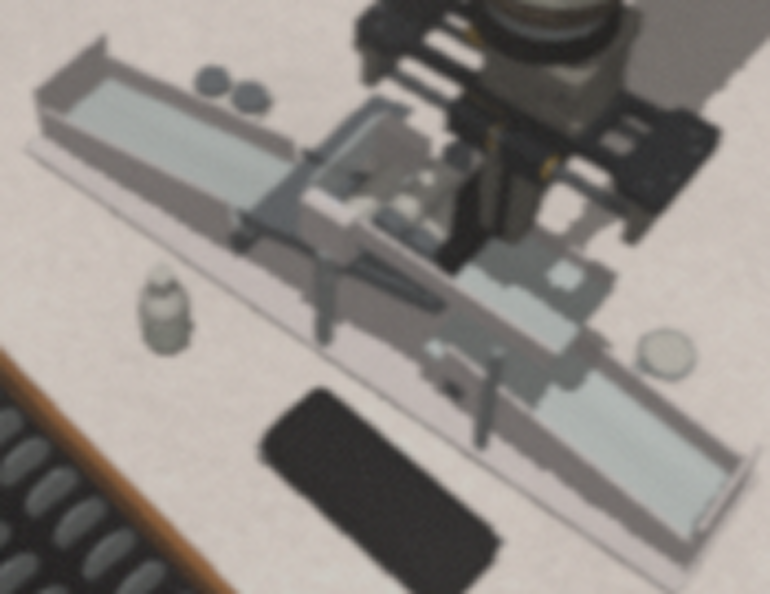

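The pusher is moving and the first vial is near the edge. I'll continue slowly.

>>> carry_out(
  steps=[
    [0,0.004,0,0],
    [0,0.004,0,0],
    [0,0.004,0,0],
    [0,0.004,0,0],
    [0,0.004,0,0],
    [0,0.004,0,0],
    [0,0,0,0],
    [0,0,0,0],
  ],
)

```text
time: 8.08
tcp_pos: [542.8, 114.1, 189.8]
ee_rot: [3.135, 0.189, 0.001]
contact_force: [-0.9, -0.1, 0.1]
grip_width: 0.5
```

```bash
python3 - <<'E'
from h import *
from cell import bot,eyes
s=bot.sense();print(s['time'],s['ee_rot'],s['contact_force'],loc(s['tcp_pos']))
im,d=eyes.get_image("wrist");cv2.imwrite("pics/w6.png",im[:,:,::-1])
E
```

```text
8.0833 [3.13522556e+00 1.89040380e-01 8.65992763e-04] [-0.88598632 -0.13580163  0.0924741 ] [ -0.33873969  72.28689347 189.81423073]
```

View pics/w6.png

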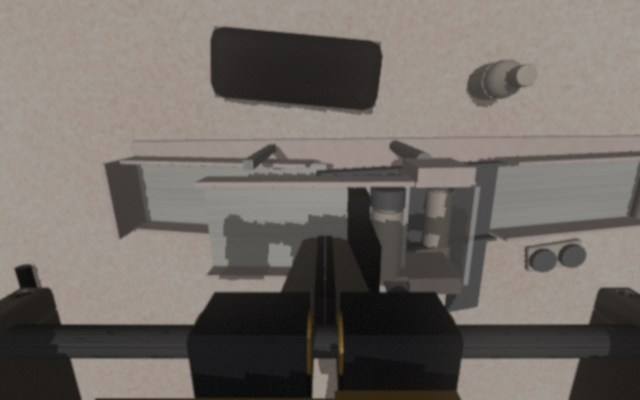

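One vial is still on the ledge at (388,215) and one is dropping at (436,215). I'll wait a moment and look again.

>>> carry_out(
  steps=[
    [0,0,0,0],
    [0,0,0,0],
    [0,0,0,0],
    [0,0,0,0],
    [0,0,0,0],
    [0,0,0,0],
  ],
)

```text
time: 8.63
tcp_pos: [542.5, 114.7, 189.6]
ee_rot: [3.136, 0.19, 0.0]
contact_force: [-0.0, 0.1, 1.0]
grip_width: 0.7
```

```bash
python3 - <<'E'
from h import *
from cell import bot,eyes
s=bot.sense();print(s['time'],s['contact_force'],loc(s['tcp_pos']))
im,d=eyes.get_image("wrist");cv2.imwrite("pics/w7.png",im[:,:,::-1])
im,d=eyes.get_image("scene");a=im[165:300,255:430,::-1];cv2.imwrite("pics/s7.png",cv2.resize(a,None,fx=4.4,fy=4.4,interpolation=cv2.INTER_CUBIC))
E
```

```text
8.6333 [-0.0453575   0.06512171  1.04118171] [ -0.53050724  72.92933672 189.6113191 ]
```

View pics/w7.png

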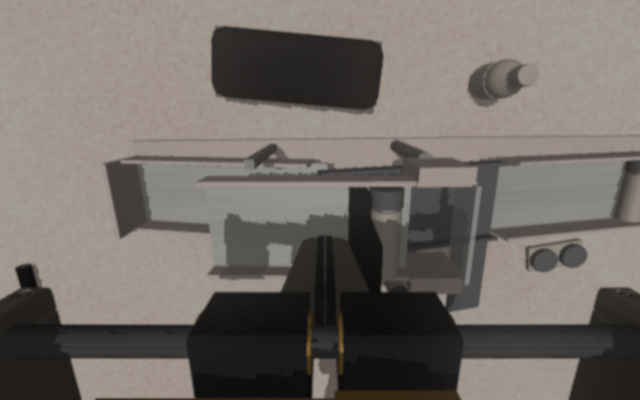

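View pics/s7.png

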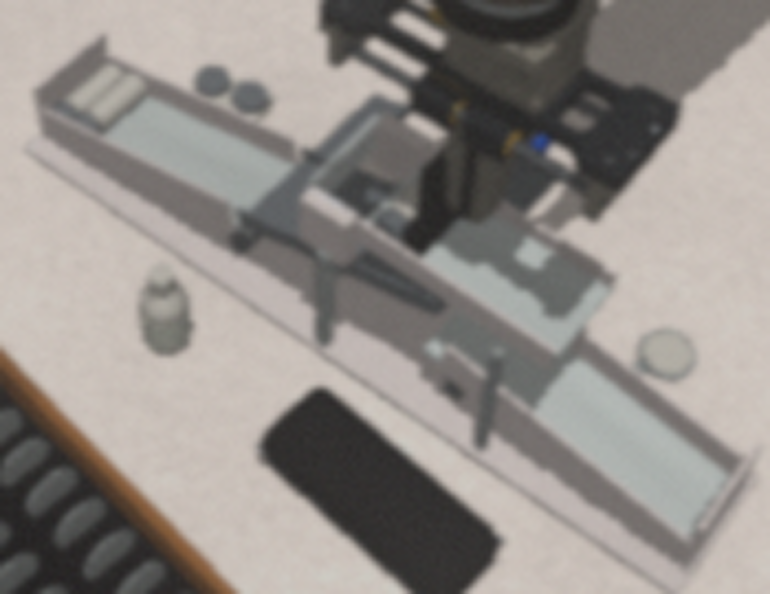

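Two vials are now in the right chute, at (80–125, 85) in the scene crop. I'll push the last one.

>>> carry_out(
  steps=[
    [0,0.004,0,0],
    [0,0.004,0,0],
    [0,0.004,0,0],
    [0,0.004,0,0],
    [0,0.004,0,0],
    [0,0.004,0,0],
    [0,0,0,0],
    [0,0,0,0],
  ],
)

```text
time: 9.4
tcp_pos: [545.4, 90.3, 189.6]
ee_rot: [3.135, 0.189, -0.001]
contact_force: [0.0, -0.7, 0.5]
grip_width: 0.4
```

```bash
python3 - <<'E'
from h import *
from cell import bot,eyes
s=bot.sense();print(s['time'],s['contact_force'],loc(s['tcp_pos']))
im,d=eyes.get_image("wrist");cv2.imwrite("pics/w8.png",im[:,:,::-1])
E
```

```text
9.4 [ 0.01045731 -0.65508523  0.46719604] [ -0.91548483  48.30391261 189.58627153]
```

View pics/w8.png

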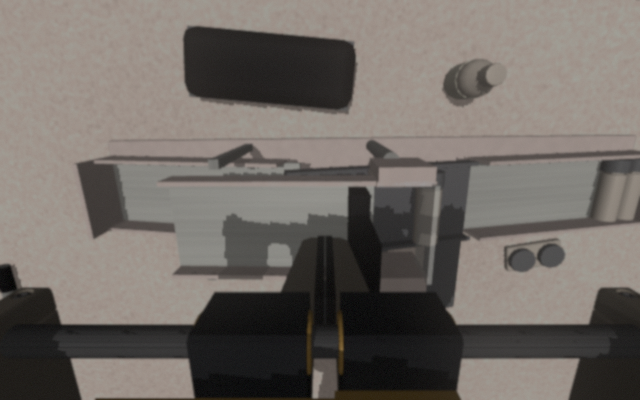

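The last vial is rolling on the gate at (425,215). I'll wait and check, then back off.

>>> carry_out(
  steps=[
    [0,0,0,0],
    [0,0,0,0],
    [0,0,0,0],
    [0,-0.01,0,0],
    [0,-0.01,0,0],
    [0,-0.01,-0.01,0],
    [0,0,-0.03,0],
    [0,0,-0.03,0],
  ],
)

```text
time: 10.12
tcp_pos: [540.4, 122.3, 259.6]
ee_rot: [-3.135, -0.193, 0.006]
contact_force: [0.8, 0.2, 0.3]
grip_width: 0.9
```

>>> carry_out(
  steps=[
    [-0.02,-0.02,-0.03,0],
    [-0.02,0,-0.03,0],
    [-0.03,0,0,0],
    [-0.03,0,0,0],
    [-0.03,0,0,0],
    [0,0,0,0],
  ],
)

```text
time: 10.62
tcp_pos: [406.6, 125.8, 320.4]
ee_rot: [-3.136, -0.193, -0.0]
contact_force: [-0.3, -0.7, 0.5]
grip_width: 0.5
```

```bash
python3 - <<'E'
from h import *
from cell import bot,eyes
s=bot.sense();print(s['time'],s['contact_force'],loc(s['tcp_pos']))
im,d=eyes.get_image("wrist");cv2.imwrite("pics/w9.png",im[:,:,::-1])
for n,(x0,y0,w,h) in dict(scene=(255,165,175,135),top=(160,150,220,130)).items():
    im,d=eyes.get_image(n);a=im[y0:y0+h,x0:x0+w,::-1];cv2.imwrite(f"pics/{n}9.png",cv2.resize(a,None,fx=3.6,fy=3.6,interpolation=cv2.INTER_CUBIC))
E
```

```text
10.6167 [-0.31019801 -0.68080557  0.46599632] [-133.86619477  101.77350932  320.42959196]
```

View pics/w9.png

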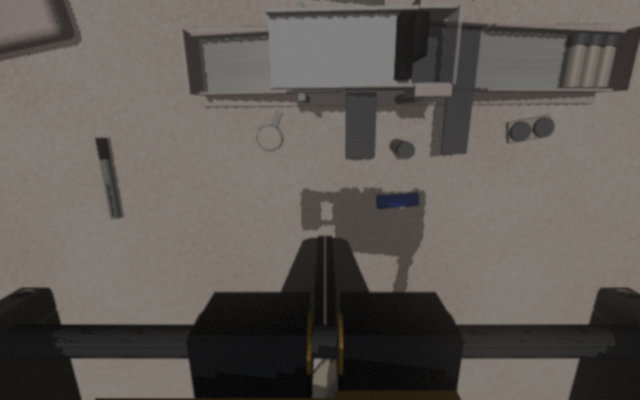

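View pics/scene9.png

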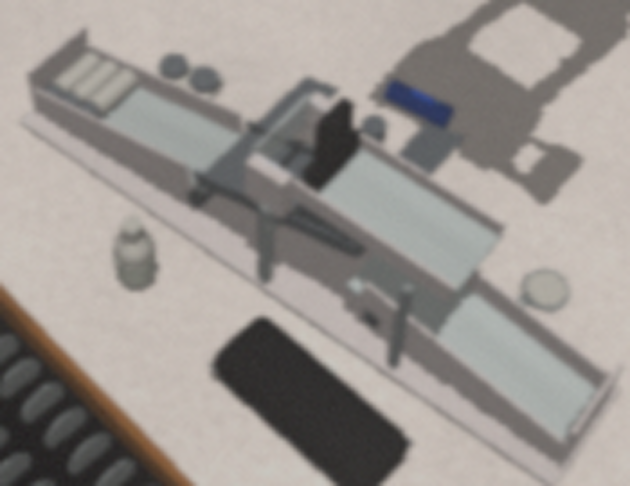

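View pics/top9.png

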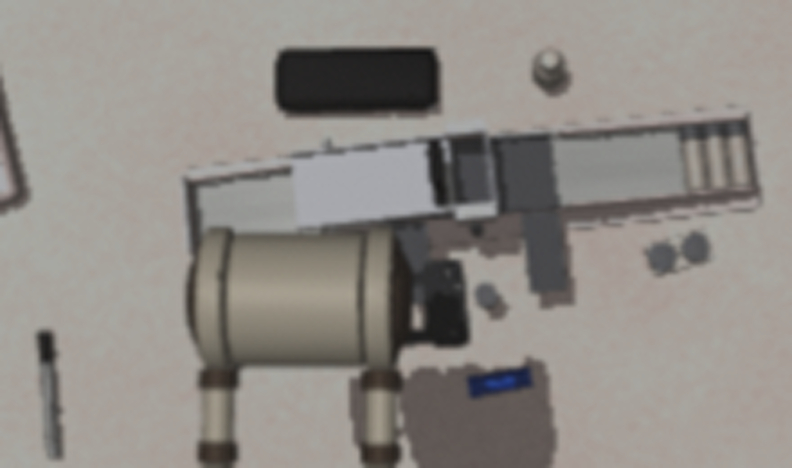

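All three vials are at the bottom of the right chute (wrist view 570–615, 60). The gate still leans right, the other things are where they were, and the arm is clear.

```bash
python3 -c "
from cell import order
print(order.sign_off())"
```

```text
the job is handed in; nothing more can be done
None
```

The job is done and handed in. I pressed the raised right pad down to its hard stop, then pushed the black pusher along the ledge, and all three vials rolled into the right-hand chute. It took about 11 s of the 48 s allowed.

- **Gate:** At the stop the force reached 15 N with the tip about 69 mm up. Before I touched the pusher, the pads measured about 101 mm (left) and 69 mm (right), so the gate was fully over to the right.
- **Vials:** The last pictures from all three cameras show the three vials side by side at the end wall of the right-hand chute, with the ledge empty.
- **Gate and arm at the end:** The gate still leaned right in those pictures. The arm was clear and the wrist force was near zero.
- **Other things:** The spare vial, dropper bottle, spectacle case, lens case, trial lens, pen torch and the blue look-alike appeared unmoved by eye. I did not measure them. The cup was outside the final views, but the arm never went down near it.

No check failed. The pusher stopped a little short of its end stop, after the last vial had dropped.

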